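# Stand the fallen splash guard up and push it home

## Robot

A 7-joint arm with a two-finger parallel gripper is mounted at the origin on a cart in front of the work surface, level with it; the furniture and walls round the work are solid. World frame = base frame: x ahead of the robot, y to its left, z up, the work surface at z = 0. Lengths are in m, angles in rad, forces in N, time in s.
With the tool pointing down it reaches from about 0.4 to 0.875 m from the base axis. Payload 19.3 kg.
Tool frame: the origin (TCP) lies at the very end of the fingers, on their centre line; the grasp point (between the pads) lies 19 mm behind it; z points along the fingers, y is the direction in which the jaws open and shut (so a half turn about z gives the same grasp; the last joint's range is limited). The gripper opens to 85 mm and grips with 20 to 120 N. Pads are 22 mm wide; open, the fingers measure 114 mm over their backs; the gripper's body (76 mm by 85 mm) begins 54 mm behind the grasp point. The pads swing forward as they close: fully open they stand 13 mm farther back than shut.
Start: joints at [-0.07, 0.521, -0.036, 1.599, 0.021, 1.021, -0.113], TCP at [0.625, -0, 0.231] pointing down, gripper open.
Joint ranges: [-2.91, 2.91], [-0.3, 2.13], [-1.5, 1.42], [0.17, 2.43], [-1.26, 4.41], [0.16, 1.93], [-2.52, 2.52]. Speed limits (rad/s): [1.89, 1.89, 2.39, 2.39, 3.01, 3.01, 3.01].

## Interface

Orientations are given as [roll, pitch, yaw] about the fixed x, y, z axes, in that order (R = Rz(yaw) Ry(pitch) Rx(roll)).
In Python, from workcell import bot gives the robot as it stands. The module is installed in compiled form; this text tells all that it offers.
- The arm moves only by the shell command python3 -m inch 'ROWS' [FORCE]. ROWS is JSON, a list of rows, each an object of numbers: "dx", "dy", "dz": the shift along the tool's x, y, z in mm; "rx", "ry", "rz": the turn, a rotation vector about the tool's x, y, z in rad; "hand": the closure, from -1 (fully open) to 1 (shut), so that 0 is half open. In form: [{"dx": .., "dy": .., "dz": .., "rx": .., "ry": .., "rz": .., "hand": ..}, ...]. A call has 1 to 10 rows; each row shifts and turns the commanded pose from where the row before left it, along the tool's axes as they then stand; what a row does not reach is not made up. A row lasts 1/10 s, in which the tool goes at most 50 mm and 8.59 degrees, less where a joint would pass 70% of its speed; a pose out of reach is approached as far as the arm can. A call with a gripper value outside its range is refused whole. The fingers move at their own pace and stop on an object; FORCE is the grip in N (left out, the last holds). Time passes only in rows, so rows that do not move let the fingers close. It gives the time, the measured TCP pose, the force and the opening at its end, in the units of the state.
- bot.observe(): the state, without advancing time (a new reading comes with each control period).
- bot.grab_frame(name): name is "scene" or "side" or "wrist"; returns (picture, depth): 420x560x3 uint8, red, green, blue; 420x560 float32, m along the optical axis (not along the pixel's ray), 0 where there is no reading.
- bot.get_calibration(name): a dict with "vertical_fov" (degrees; the focal length in pixels is half the picture's height over the tangent of half this angle, whatever the lens; pixels are square), "cx", "cy" (the principal point, pixels), "origin" and "orientation" of the camera in the world. Camera axes: x right, y down, z forward; pixel columns grow to the right and rows downward; lengths in m; the calibration is good to about 2 mm. A picture is of the moment at which its call begins: read the wrist's pose just before it. get_calibration takes no time and is no camera call; for the wrist camera it gives the pose at the moment of the call.
- bot.job_done(): hands the job in, once; it reports no verdict.
Trained networks look in the newest picture that a camera, given by its name, has taken for a name from the list of things; names that differ only in an ending like _2 or _b are one class to them, and where a whole thing is asked for, a point or a joint stands for the part that bears it (a point fixed in the world has none). Each returns a list of dicts, best first, with "score" (0 to 1); they miss things now and then, are a little off and sometimes report something else, mostly with a low value. They report only what shows in the picture. A call takes as long as a camera call. They do not tell look-alikes from the thing itself.
- bot.trace(camera, target): "region" (420x560 bool, what is visible of it) and "box" ([left, top, right, bottom] in pixels, round what is visible of it).
- bot.tip_of(camera, target): "centre" ([row, column] in pixels: a listed point, or the origin of a listed thing).
The state is a dict: "clock": time; "qpos": joint angles; "qd": joint speeds; "joint_efforts": joint torques, N m; "position": TCP position; "tool_rot": TCP orientation; "force": force on the tool from outside, world axes, zero at the start; "moment": the same for the moment, N m; "grip_width": finger opening in m.
Only numpy, scipy, OpenCV 4.12 (cv2) and the standard library are available. Lean on these libraries where they do the work, as an engineer would, in place of code of your own. Each camera call takes 0.05 s, during which the arm holds its last target.

## Task

The small L-shaped splash guard in front of the tube rack has fallen on its back. Without gripping or lifting it, push its foot plate, which now sticks up, over toward the rack so that the guard stands upright on its foot again; then push the standing guard along the bench until the free edge of its foot lies flush against the low stop rail, with that whole edge in front of the rail. Leave all the other things where they are.

Things in the scene. Friction and masses are not known exactly. Their poses are not given: they have to be found in the camera images.
- guard: Loose L-shaped splash guard, 0.35 kg, 130 wide: steel foot plate 80 long, 8 thick, and grey plastic panel 5 thick, square to it, 100 tall. It starts fallen: panel flat, pointing to the robot (-x); foot plate sticking straight up (z 0 to 80, x -8 to 0), its underside facing the rail (+x). Origin: middle of the heel edge (outer corner of the L, on the bench). Standing, its x points down, z to the rail.
- heel_left (a point): left end of the guard's heel edge (guard y +65 mm), at bench height
- heel_right (a point): right end of the guard's heel edge (guard y -65 mm), at bench height
- foot_edge (a point): middle of the free edge of the foot plate, half-way through its thickness: 80 mm up while the guard lies; 4 mm up and nearest the rail when it stands. The foot is the heavy part: pushed level near this edge (under 2 N) the guard turns about its heel, and past about 30 degrees it falls by itself onto its foot
- panel_edge (a point): middle of the free edge of the panel, 100 mm from the heel: near the robot while the guard lies, 100 mm up when it stands
- stop_rail: Low aluminium stop rail screwed to the bench, 190 long (its y), 12 high; a wooden tube rack (46 x 170 x 72, tubes to 123 high) is fixed 39 mm behind its front face. Origin: middle of the front face at bench height; x points away from the robot, square into the face, so the guard comes from -x.
- oil_bottle: small bottle with a screw cap, 26 across, 50 high, just beyond the right end of the rail; origin under its centre; not to be moved
- dropper: dropper bottle, 33 across, 106 high, on the left; origin under its centre; not to be moved
- vial: sample vial with a screw cap, 24 across, 50 high, on the left; origin under its centre; not to be moved
- slips_box: small box of cover slips, 31 x 31 x 14, on the left; origin under its centre; not to be moved
- rubber: eraser, 19 x 42 x 12, on the left; origin under its centre; not to be moved
- forceps: forceps, 13 x 132 x 9, lying far on the left; origin under its centre; not to be moved
Mind the look-alikes: they are no part of the job. What is shaped like the guard but purple is not meant.

How it is judged:
On the way, in this order (a step that is already met when the one before it is completed fails the run):
1. the guard stands upright on its foot (angle between guard's own x axis and vertical above 3.04 rad and height (world z) of foot_edge below 0.012 m and angular speed of guard below 0.3 rad/s), for 0.2 s.
2. the standing guard's foot lies flush against the stop rail (angle between guard's own x axis and vertical above 3.04 rad and x of foot_edge in the frame of stop_rail between -0.006 and 0.004 m and y of foot_edge in the frame of stop_rail between -0.03 and 0.03 m and angle between the y axis of guard and the y axis of stop_rail, either way round below 0.07 rad), for 0.2 s.
At the end, for the whole second after the job is handed in: The guard stands upright (within 0.1 rad) and at rest, the free edge of its foot within 6 mm of the stop rail's front face, parallel to it within 0.07 rad (4 degrees), and its middle within 30 mm of the rail's middle (all of step 2 and height (world z) of foot_edge below 0.012 m and linear speed of guard below 0.01 m/s and angular speed of guard below 0.1 rad/s); the robot touches nothing.
It fails at once if the guard is lifted: its heel leaves the bench by more than 15 mm (height (world z) of guard above 0.015 m or height (world z) of each of heel_left, heel_right above 0.015 m).
It fails at once if another thing is moved more than 15 mm (distance of any of oil_bottle, dropper, vial, slips_box, rubber, forceps from where it was at the start of the episode above 0.015 m).
It also fails if it takes over 56 s, if anything falls off the work surface, if the arm or the gripper's body presses on something with over 40 N, if the wrist force passes 120 N, or if a joint passes its speed limit or range.

## Working session

There is one attempt and no reset: what is moved stays moved. The work goes in short steps, Python scripts to look and compute and a shell command to move; the robot and the scene stay as the last step left them, time stands still between calls to the robot, and variables do not carry over. Pictures are saved under pics/ and viewed, and the job is handed in when it is done.

```bash
mkdir -p pics; cat > h.py <<'E'
import numpy as np, cv2
from workcell import bot
from scipy.spatial.transform import Rotation as R
def cal(n):
    c=bot.get_calibration(n); f=210/np.tan(np.radians(c['vertical_fov'])/2)
    o=np.array(c['orientation'],float)
    M=R.from_euler('xyz',o).as_matrix() if o.shape==(3,) else (o if o.shape==(3,3) else R.from_quat(o).as_matrix())
    return f,c['cx'],c['cy'],np.array(c['origin']),M
def cloud(d,C):
    f,cx,cy,o,M=C
    v,u=np.mgrid[:d.shape[0],:d.shape[1]]
    P=np.stack([(u-cx)/f*d,(v-cy)/f*d,d],-1)@M.T+o
    P[d==0]=np.nan
    return P
def look(n,fn):
    C=cal(n); im,d=bot.grab_frame(n); cv2.imwrite('pics/'+fn,im[:,:,::-1]); np.savez('/tmp/'+fn+'.npz',im=im,d=d)
    return im,d,C,cloud(d,C)
E
python3 - <<'E'
from h import *
s=bot.observe();print(s)
for n in ['scene','side','wrist']:
    print(n,bot.get_calibration(n)); im,d,C,P=look(n,n+'0.png')
    for t in ['guard','stop_rail']:
        for r in bot.trace(n,t)[:3]:
            Q=P[r['region']]; print(t,round(r['score'],2),r['box'],np.nanmedian(Q,0).round(3),np.nanpercentile(Q,2,axis=0).round(3),np.nanpercentile(Q,98,axis=0).round(3))
    for t in ['heel_left','heel_right','foot_edge','panel_edge','stop_rail']:
        for r in bot.tip_of(n,t)[:2]:
            y,x=np.array(r['centre']).astype(int); print(t,round(r['score'],2),y,x,P[y,x].round(3))
E
```

```text
{'clock': 0.0, 'qpos': array([-0.07019351,  0.52206805, -0.03634254,  1.60000587,  0.02120341,
        1.02116389, -0.11284536]), 'qd': array([ 7.29437813e-05, -1.14455143e-03,  2.54422070e-04, -1.79224024e-04,
        1.82983693e-04, -3.69240332e-04, -8.98446919e-04]), 'joint_efforts': array([-4.24098413e-03, -9.27110124e+01,  1.97758444e+00, -3.69928443e+01,
        1.76317629e-02,  8.19846697e-03, -6.58496788e-05]), 'position': array([ 6.24634525e-01, -3.61067736e-05,  2.30692685e-01]), 'tool_rot': array([-3.14033578e+00,  8.81844723e-05,  1.57074943e+00]), 'force': array([-0.03020617,  0.25295392, -0.83862539]), 'moment': array([ 0.02529896, -0.017041  , -0.01418401]), 'grip_width': 0.08550109740147438}
scene {'vertical_fov': 52.27480087556154, 'cx': 274.03214729727637, 'cy': 198.74806224756176, 'origin': array([0.00844971, 0.8038343 , 0.64401479]), 'orientation': array([-2.11550265e+00, -3.94136292e-04, -2.51429112e+00])}
guard 0.9 [290.6, 133.6, 326.8, 168.9] [ 0.673 -0.312  0.007] [ 0.619 -0.396  0.001] [ 0.739 -0.256  0.081]
guard 0.85 [303.6, 179.2, 358.6, 231.4] [ 0.476 -0.
[... 1856 characters left out ...]
ray([ 2.83594991e+00,  1.68488181e-04, -1.30647670e-04])}
guard 0.95 [276.2, 342.3, 347.3, 369.7] [ 0.695 -0.269  0.005] [ 0.628 -0.294  0.001] [ 0.727 -0.248  0.007]
guard 0.56 [105.0, 186.0, 186.8, 277.2] [ 0.449 -0.056  0.006] [ 0.403 -0.13   0.003] [ 0.502 -0.008  0.08 ]
stop_rail 0.66 [289.8, 154.0, 370.1, 323.2] [ 0.687 -0.047  0.061] [ 0.641 -0.143  0.002] [0.722 0.026 0.123]
heel_left 0.73 184 187 [ 0.508 -0.003  0.   ]
heel_right 0.77 358 274 [ 0.618 -0.28   0.001]
heel_right 0.66 277 186 [0.583 0.006 0.252]
foot_edge 0.7 260 160 [ 0.496 -0.071  0.081]
panel_edge 0.68 371 343 [0.643 0.01  0.309]
stop_rail 0.73 226 288 [ 0.638 -0.061  0.   ]
stop_rail 0.46 274 187 [0.583 0.007 0.251]
```

View pics/wrist0.png

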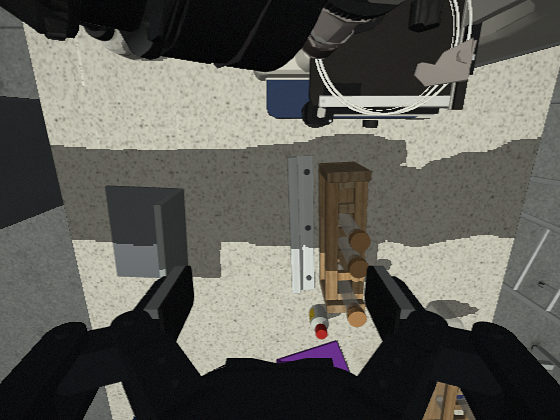

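View pics/scene0.png

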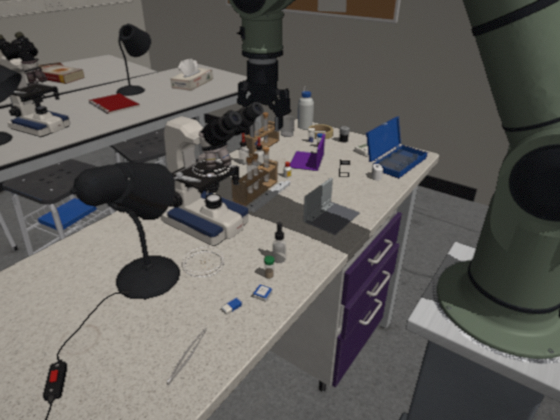

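```bash
python3 - <<'E'
from h import *
for n in ['scene','side','wrist']:
    z=np.load(f'/tmp/{n}0.png.npz'); d=z['d'];im=z['im'];P=cloud(d,cal(n))
    X,Y,Z=P[...,0],P[...,1],P[...,2]
    # foot top
    m=(Z>.07)&(Z<.09)&(X>.45)&(X<.55)&(Y>-.2)&(Y<.05)
    Q=P[m]; 
    if len(Q)>5: print(n,'foot top',len(Q),Q.min(0).round(4),Q.max(0).round(4),'slope dx/dy',np.polyfit(Q[:,1],Q[:,0],1).round(4))
    m=(Z>.003)&(Z<.012)&(X>.37)&(X<.53)&(Y>-.16)&(Y<.03); Q=P[m]
    if len(Q)>5: print('panel',np.percentile(Q,[1,99],axis=0).round(4)); print(cv2.minAreaRect((Q[:,:2]*1000).astype(np.float32)))
    m=(Z>.008)&(Z<.016)&(X>.6)&(X<.68)&(Y>-.17)&(Y<.06); Q=P[m]
    if len(Q)>5:
        print('rail',np.percentile(Q,[1,99],axis=0).round(4))
        b=[(q,Q[(Q[:,1]>q)&(Q[:,1]<q+.015),0]) for q in np.arange(-.16,.05,.015)]
        b=np.array([(q+.0075,np.percentile(x,3)) for q,x in b if len(x)>3]);print(b.round(4).tolist())
    for t in ['oil_bottle','dropper','vial','slips_box','rubber']:
        pass
z=np.load('/tmp/scene0.png.npz');cv2.imwrite('pics/crop0.png',cv2.resize(z['im'][100:300,200:420],None,fx=3.4,fy=3)[:,:,::-1])
E
```

```text
scene foot top 161 [ 0.4858 -0.136   0.07  ] [ 0.4991 -0.0051  0.0831] slope dx/dy [0.0427 0.495 ]
panel [[ 0.3965 -0.1348  0.0031]
 [ 0.4932 -0.0019  0.0107]]
((442.5732421875, -62.29527282714844), (202.6461181640625, 140.1396942138672), 76.13595581054688)
rail [[ 0.6332 -0.1539  0.0081]
 [ 0.6797  0.0323  0.015 ]]
[[-0.1525, 0.6417], [-0.1375, 0.6397], [-0.1225, 0.6395], [-0.1075, 0.6388], [-0.0925, 0.6393], [-0.0775, 0.6372], [-0.0625, 0.6371], [-0.0475, 0.6358], [-0.0325, 0.6361], [-0.0175, 0.6348], [-0.0025, 0.6339], [0.0125, 0.6349], [0.0275, 0.6329]]
side foot top 74 [ 0.4827 -0.1341  0.0701] [ 0.4982 -0.0028  0.0815] slope dx/dy [0.0435 0.4932]
panel [[ 0.3966 -0.1311  0.003 ]
 [ 0.4933 -0.0043  0.0114]]
((446.94305419921875, -73.04598236083984), (145.45912170410156, 102.76677703857422), 89.03168487548828)
rail [[ 0.6308 -0.1467  0.0081]
 [ 0.6788  0.0312  0.014 ]]
[[-0.1375, 0.641], [-0.1225, 0.636], [-0.1075, 0.6366], [-0.0775, 0.6371], [-0.0625, 0.6366], [-0.0475, 0.6345], [-0.0325, 0.6326], [-0.0175, 0.6317], [-0.0025, 0.632], [0.0125, 0.6345], [0.0275, 0.6303]]
wrist foot top 764 [ 0.4919 -0.0927  0.07  ] [ 0.5032 -0.0078  0.082 ] slope dx/dy [0.0404 0.5005]
panel [[ 0.4006 -0.1335  0.0033]
 [ 0.5015 -0.0064  0.0097]]
((450.255615234375, -71.07662963867188), (130.12637329101562, 100.5758056640625), 87.65641784667969)
rail [[ 0.6369 -0.1545  0.0085]
 [ 0.6797  0.0311  0.0137]]
[[-0.1525, 0.6441], [-0.1375, 0.6439], [-0.1225, 0.6424], [-0.1075, 0.6422], [-0.0925, 0.6419], [-0.0775, 0.6405], [-0.0625, 0.6403], [-0.0475, 0.6389], [-0.0325, 0.6387], [-0.0175, 0.6385], [-0.0025, 0.6372], [0.0125, 0.637], [0.0275, 0.6357]]
```

Wrist view: the grey guard lies at about (105–187, 186–277), with its foot along columns 160–187. The rail is at columns 290–315 and the purple look-alike is at (310, 355). The heel is at about (0.502, -0.070) with yaw -0.041; the rail's middle is at about (0.640, -0.061) with yaw +0.046. I'll move back over the panel and turn the jaws along y.

```bash
python3 -m inch '[{"dx":-17,"dy":-40},{"dx":-17,"dy":-40},{"dx":-17,"dy":-40},{"dx":-18,"dy":-40},{"rz":0.14},{"rz":0.14},{"rz":0.14},{"rz":0.14},{"rz":0.14},{"rz":0.14}]' 30; python3 -m inch '[{"rz":0.14},{"rz":0.14},{"rz":0.14},{"rz":0.14},{"rz":0.14},{"rz":0.072},{},{}]'
python3 - <<'E'
from h import *
im,d,C,P=look('wrist','w1.png')
X,Y,Z=P[...,0],P[...,1],P[...,2]
m=(Z>.07)&(Z<.09)&(X>.45)&(X<.55)&(Y>-.2)&(Y<.05); Q=P[m]
print(len(Q),Q.min(0),Q.max(0),np.polyfit(Q[:,1],Q[:,0],1))
E
```

```text
765 [ 0.49212071 -0.09258948  0.0700052 ] [ 0.50298701 -0.00797038  0.08143405] [0.04087058 0.50048003]schema error: expected keys dx, dy, dz, rx, ry, rz, hand
schema error: expected keys dx, dy, dz, rx, ry, rz, hand
```

View pics/w1.png

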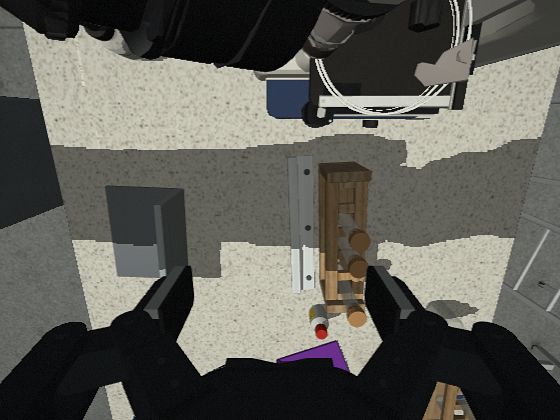

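The view hasn't changed because the call was refused: every key has to be present in each row.

```bash
python3 -m inch '[{"dx":-17,"dy":-40,"dz":0,"rx":0,"ry":0,"rz":0,"hand":-1},{"dx":-17,"dy":-40,"dz":0,"rx":0,"ry":0,"rz":0,"hand":-1},{"dx":-17,"dy":-40,"dz":0,"rx":0,"ry":0,"rz":0,"hand":-1},{"dx":-18,"dy":-40,"dz":0,"rx":0,"ry":0,"rz":0,"hand":-1},{"dx":0,"dy":0,"dz":0,"rx":0,"ry":0,"rz":0.14,"hand":-1},{"dx":0,"dy":0,"dz":0,"rx":0,"ry":0,"rz":0.14,"hand":-1},{"dx":0,"dy":0,"dz":0,"rx":0,"ry":0,"rz":0.14,"hand":-1},{"dx":0,"dy":0,"dz":0,"rx":0,"ry":0,"rz":0.14,"hand":-1},{"dx":0,"dy":0,"dz":0,"rx":0,"ry":0,"rz":0.14,"hand":-1},{"dx":0,"dy":0,"dz":0,"rx":0,"ry":0,"rz":0.14,"hand":-1}]' 30; python3 -m inch '[{"dx":0,"dy":0,"dz":0,"rx":0,"ry":0,"rz":0.14,"hand":-1},{"dx":0,"dy":0,"dz":0,"rx":0,"ry":0,"rz":0.14,"hand":-1},{"dx":0,"dy":0,"dz":0,"rx":0,"ry":0,"rz":0.14,"hand":-1},{"dx":0,"dy":0,"dz":0,"rx":0,"ry":0,"rz":0.14,"hand":-1},{"dx":0,"dy":0,"dz":0,"rx":0,"ry":0,"rz":0.14,"hand":-1},{"dx":0,"dy":0,"dz":0,"rx":0,"ry":0,"rz":0.072,"hand":-1},{"dx":0,"dy":0,"dz":0,"rx":0,"ry":0,"rz":0,"hand":-1}]'
python3 - <<'E'
from h import *
im,d,C,P=look('wrist','w2.png')
X,Y,Z=P[...,0],P[...,1],P[...,2]
m=(Z>.07)&(Z<.09)&(X>.45)&(X<.55)&(Y>-.2)&(Y<.05); Q=P[m]
print(len(Q),Q.min(0),Q.max(0),np.polyfit(Q[:,1],Q[:,0],1))
E
```

```text
clock: 2.25
position: [0.4651, -0.069, 0.2314]
tool_rot: [3.141, -0.0, 0.725]
force: [-0.5, 0.3, 0.3]
grip_width: 0.0852
clock: 2.95
position: [0.465, -0.0689, 0.2314]
tool_rot: [3.142, -0.0, -0.042]
force: [-0.2, 0.2, -0.1]
grip_width: 0.0856
1159 [ 0.49061943 -0.13734459  0.0704123 ] [ 0.50308603 -0.00804989  0.08198241] [0.04166999 0.50027232]
```

View pics/w2.png

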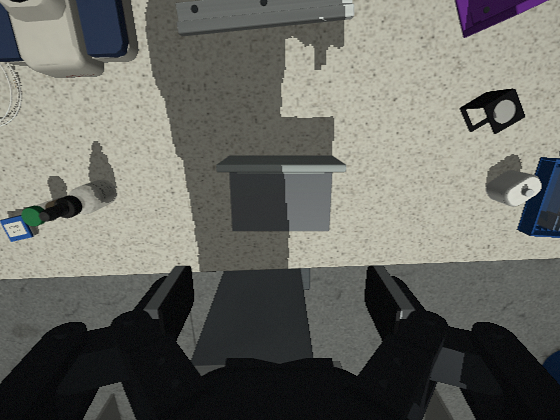

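Wrist view: the guard's foot top spans (218–346, 155–172), centred and parallel to the jaws, and the rail is at the top. I'll descend behind the foot.

```bash
python3 -m inch '[{"dx":0,"dy":4,"dz":40,"rx":0,"ry":0,"rz":0,"hand":-1},{"dx":0,"dy":0,"dz":40,"rx":0,"ry":0,"rz":0,"hand":-1},{"dx":0,"dy":0,"dz":40,"rx":0,"ry":0,"rz":0,"hand":-1},{"dx":0,"dy":0,"dz":40,"rx":0,"ry":0,"rz":0,"hand":-1},{"dx":0,"dy":0,"dz":22,"rx":0,"ry":0,"rz":0,"hand":-1},{"dx":0,"dy":0,"dz":0,"rx":0,"ry":0,"rz":0,"hand":-1},{"dx":6,"dy":0,"dz":0,"rx":0,"ry":0,"rz":0,"hand":-1},{"dx":6,"dy":0,"dz":0,"rx":0,"ry":0,"rz":0,"hand":-1},{"dx":0,"dy":0,"dz":0,"rx":0,"ry":0,"rz":0,"hand":-1}]'
python3 - <<'E'
from h import *
im,d,C,P=look('wrist','w3.png'); print(bot.observe()['force'])
E
```

```text
clock: 3.9
position: [0.4787, -0.0735, 0.0506]
tool_rot: [-3.142, -0.003, -0.04]
force: [0.1, -0.6, 1.1]
grip_width: 0.0852
[-0.35383247  0.14810245 -0.57635822]
```

View pics/w3.png

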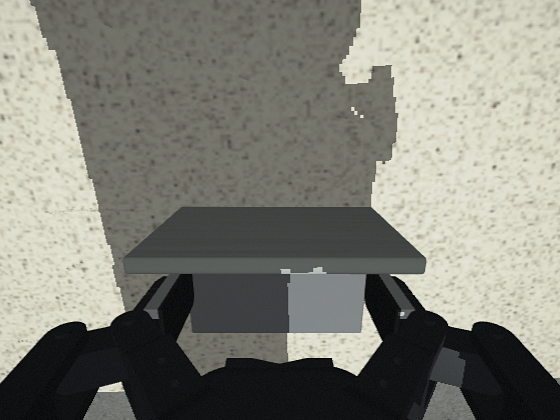

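The foot edge spans (125–427, 257–273) and both fingertips are just behind it. Pushing now.

```bash
python3 -m inch '[{"dx":5,"dy":0,"dz":0,"rx":0,"ry":0,"rz":0,"hand":-1},{"dx":5,"dy":0,"dz":0,"rx":0,"ry":0,"rz":0,"hand":-1},{"dx":5,"dy":0,"dz":0,"rx":0,"ry":0,"rz":0,"hand":-1},{"dx":5,"dy":0,"dz":0,"rx":0,"ry":0,"rz":0,"hand":-1},{"dx":0,"dy":0,"dz":0,"rx":0,"ry":0,"rz":0,"hand":-1}]'
python3 - <<'E'
from h import *
im,d,C,P=look('wrist','w4.png'); print(bot.observe()['force'])
im,d,C,P=look('scene','s4.png');cv2.imwrite('pics/s4c.png',cv2.resize(im[120:260,230:400],None,fx=4,fy=4)[:,:,::-1])
E
```

```text
clock: 4.45
position: [0.4975, -0.0743, 0.0493]
tool_rot: [3.142, -0.0, -0.041]
force: [0.4, -0.8, 0.7]
grip_width: 0.0857
[-0.97222549  0.12574268  0.85749872]
```

View pics/w4.png

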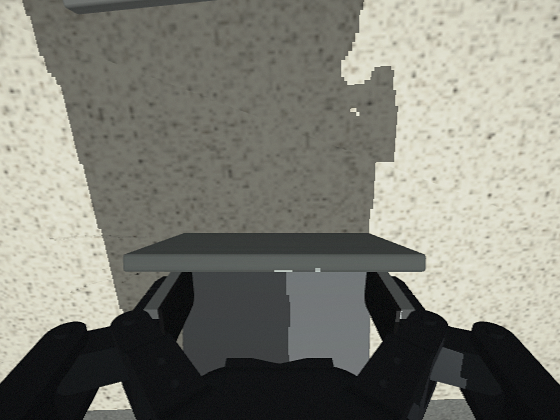

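View pics/s4c.png

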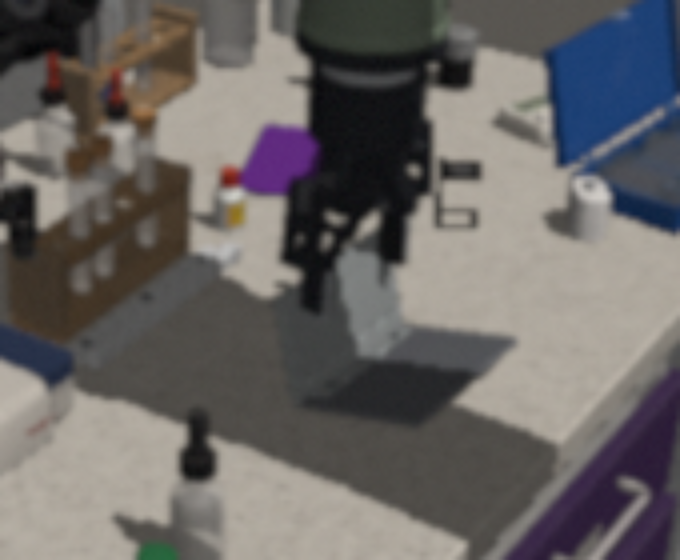

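The guard is tipping: the foot underside is tilted in the wrist view and the panel is rising. I'll keep pushing.

```bash
python3 -m inch '[{"dx":6,"dy":0,"dz":0,"rx":0,"ry":0,"rz":0,"hand":-1},{"dx":6,"dy":0,"dz":0,"rx":0,"ry":0,"rz":0,"hand":-1},{"dx":6,"dy":0,"dz":0,"rx":0,"ry":0,"rz":0,"hand":-1},{"dx":6,"dy":0,"dz":0,"rx":0,"ry":0,"rz":0,"hand":-1},{"dx":0,"dy":0,"dz":0,"rx":0,"ry":0,"rz":0,"hand":-1},{"dx":0,"dy":0,"dz":0,"rx":0,"ry":0,"rz":0,"hand":-1}]'
python3 - <<'E'
from h import *
im,d,C,P=look('wrist','w5.png'); print(bot.observe()['force'])
im,d,C,P=look('scene','s5.png');cv2.imwrite('pics/s5c.png',cv2.resize(im[120:260,230:400],None,fx=4,fy=4)[:,:,::-1])
E
```

```text
clock: 5.15
position: [0.5207, -0.0753, 0.0492]
tool_rot: [3.142, 0.0, -0.041]
force: [0.0, -1.2, 0.3]
grip_width: 0.0853
[-0.60781424  1.15639347 -0.53316478]
```

View pics/w5.png

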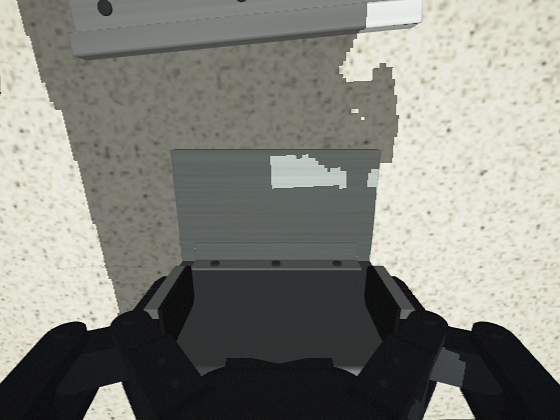

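View pics/s5c.png

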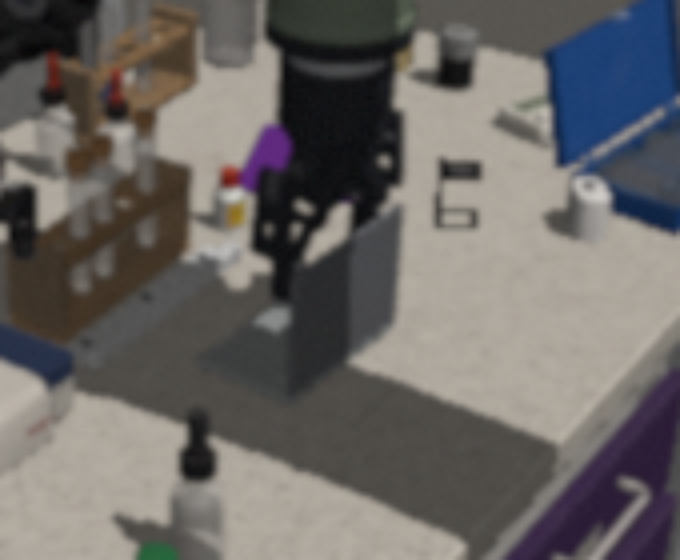

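The guard has fallen onto its foot: foot plate at (172–380, 150–262) in front of the fingers, panel standing. I'll move the fingers off the panel, lift them clear and check.

```bash
python3 -m inch '[{"dx":6,"dy":0,"dz":0,"rx":0,"ry":0,"rz":0,"hand":-1},{"dx":4,"dy":0,"dz":-4,"rx":0,"ry":0,"rz":0,"hand":-1},{"dx":0,"dy":0,"dz":-30,"rx":0,"ry":0,"rz":0,"hand":-1},{"dx":0,"dy":0,"dz":-40,"rx":0,"ry":0,"rz":0,"hand":-1},{"dx":0,"dy":0,"dz":-40,"rx":0,"ry":0,"rz":0,"hand":-1},{"dx":-20,"dy":0,"dz":-20,"rx":0,"ry":0,"rz":0,"hand":-1},{"dx":-40,"dy":0,"dz":0,"rx":0,"ry":0,"rz":0,"hand":-1},{"dx":-28,"dy":0,"dz":0,"rx":0,"ry":0,"rz":-0.086,"hand":-1},{"dx":0,"dy":0,"dz":0,"rx":0,"ry":0,"rz":0,"hand":-1}]'
cat > meas.py <<'E'
from h import *
import sys
k=sys.argv[1]
for n in (sys.argv[2:] or ['wrist']):
    im,d,C,P=look(n,n+k+'.png')
    X,Y,Z=P[...,0],P[...,1],P[...,2]
    for nm,z0,z1,x0,x1 in [('paneltop',.09,.106,.47,.6),('foottop',.005,.011,.5,.66),('rail',.009,.0155,.62,.66)]:
        m=(Z>z0)&(Z<z1)&(X>x0)&(X<x1)&(Y>-.17)&(Y<.05); Q=P[m]
        if len(Q)<20: print(n,nm,len(Q)); continue
        b=[]
        for q in np.arange(-.16,.04,.01):
            s=Q[(Q[:,1]>q)&(Q[:,1]<q+.01)]
            if len(s)>5: b.append((s[:,1].mean(),np.percentile(s[:,0],3),np.percentile(s[:,0],97)))
        b=np.array(b)
        print(n,nm,len(Q),'y',np.percentile(Q[:,1],[0.5,99.5]).round(4),'z',np.median(Q[:,2]).round(4))
        if len(b)>3:
            for j,l in((1,'near'),(2,'far')):
                c=np.polyfit(b[:,0],b[:,j],1); print('   ',l,'slope',c[0].round(4),'x@-.065',np.polyval(c,-.065).round(4),'res',np.std(b[:,j]-np.polyval(c,b[:,0])).round(4))
print(bot.observe()['force'].round(2),bot.observe()['clock'])
E
python3 meas.py 6 wrist scene side
```

```text
clock: 6.15
position: [0.4402, -0.0721, 0.1839]
tool_rot: [-3.141, 0.001, 0.047]
force: [-0.1, -0.7, 0.3]
grip_width: 0.0853
wrist paneltop 1269 y [-0.1366 -0.0097] z 0.0995
    near slope 0.0415 x@-.065 0.5014 res 0.0001
    far slope 0.0396 x@-.065 0.5061 res 0.0001
wrist foottop 10056 y [-0.139  -0.0103] z 0.0079
    near slope -0.0908 x@-.065 0.5124 res 0.0113
    far slope -0.0732 x@-.065 0.5747 res 0.0103
wrist rail 0
scene paneltop 128 y [-0.1322 -0.0058] z 0.0974
    near slope 0.0426 x@-.065 0.498 res 0.0007
    far slope 0.0473 x@-.065 0.5026 res 0.0009
scene foottop 401 y [-0.1447  0.035 ] z 0.0087
    near slope -0.0811 x@-.065 0.542 res 0.0361
    far slope -0.1034 x@-.065 0.6452 res 0.0065
scene rail 172 y [-0.1549  0.0352] z 0.0125
    near slope -0.039 x@-.065 0.637 res 0.0006
    far slope -0.0488 x@-.065 0.6478 res 0.0015
side paneltop 59 y [-0.134  -0.0058] z 0.0958
side foottop 207 y [-0.1537  0.0318] z 0.007
    near slope -0.3216 x@-.065 0.5526 res 0.0389
    far slope -0.0526 x@-.065 0.646 res 0.0044
side rail 46 y [-0.1522  0.0166] z 0.0105
[0.89 0.07 0.34] 6.3
```

View pics/wrist6.png

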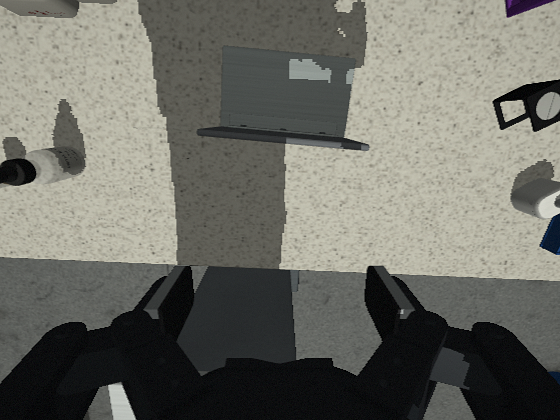

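The guard stands: panel top at z 0.0995, foot top at z 0.008, yaw still -0.041, and about 58 mm from its free edge to the rail. I'll tilt the tool so that it pushes low on the panel.

```bash
python3 -m inch '[{"dx":0,"dy":0,"dz":0,"rx":0,"ry":0.12,"rz":0,"hand":-1},{"dx":0,"dy":0,"dz":0,"rx":0,"ry":0.12,"rz":0,"hand":-1},{"dx":0,"dy":0,"dz":0,"rx":0,"ry":0.12,"rz":0,"hand":-1},{"dx":0,"dy":0,"dz":0,"rx":0,"ry":0.09,"rz":0,"hand":-1},{"dx":0,"dy":0,"dz":0,"rx":0,"ry":0,"rz":0,"hand":-1}]'
python3 - <<'E'
from h import *
s=bot.observe();print(s['qpos'].round(3),s['position'],s['tool_rot'])
M=R.from_euler('xyz',s['tool_rot']).as_matrix();print(M.round(3))
E
```

```text
clock: 6.8
position: [0.4438, -0.0687, 0.1833]
tool_rot: [-3.126, -0.384, 0.044]
force: [0.9, -0.4, 0.6]
grip_width: 0.0854
[-0.125  0.188  0.212  2.391 -0.493  0.211 -0.984] [ 0.44384995 -0.06873366  0.18331185] [-3.12632    -0.38359397  0.04379197]
[[ 0.926  0.049  0.373]
 [ 0.041 -0.999  0.032]
 [ 0.374 -0.014 -0.927]]
```

```bash
python3 -m inch '[{"dx":-14.5,"dy":0,"dz":37,"rx":0,"ry":0,"rz":0,"hand":-0.3},{"dx":-14.5,"dy":0,"dz":37,"rx":0,"ry":0,"rz":0,"hand":-0.3},{"dx":-14.5,"dy":0,"dz":37,"rx":0,"ry":0,"rz":0,"hand":-0.3},{"dx":-14.5,"dy":0,"dz":36,"rx":0,"ry":0,"rz":0,"hand":-0.3},{"dx":0,"dy":0,"dz":0,"rx":0,"ry":0,"rz":0,"hand":-0.3}]'
python3 - <<'E'
from h import *
s=bot.observe();print(s['qpos'].round(3))
M=R.from_euler('xyz',s['tool_rot']).as_matrix();print(M.round(3))
E
python3 meas.py 7 wrist
```

```text
clock: 7.3
position: [0.4531, -0.0617, 0.1195]
tool_rot: [-3.093, -0.343, 0.054]
force: [0.6, -0.8, 0.6]
grip_width: 0.0551
[-0.069  0.368  0.171  2.391 -1.254  0.163 -0.204]
[[ 0.94   0.071  0.333]
 [ 0.051 -0.996  0.067]
 [ 0.337 -0.046 -0.941]]
wrist paneltop 2042 y [-0.1366 -0.0095] z 0.0994
    near slope 0.0417 x@-.065 0.501 res 0.0001
    far slope 0.0414 x@-.065 0.5058 res 0.0001
wrist foottop 10307 y [-0.1493  0.0244] z 0.0078
    near slope 0.3417 x@-.065 0.5507 res 0.0458
    far slope -0.0004 x@-.065 0.6447 res 0.0054
wrist rail 2810 y [-0.1556  0.0314] z 0.0116
    near slope -0.0463 x@-.065 0.6398 res 0.0002
    far slope -0.0485 x@-.065 0.6511 res 0.0004
[0.17 0.38 0.52] 7.35
```

View pics/wrist7.png

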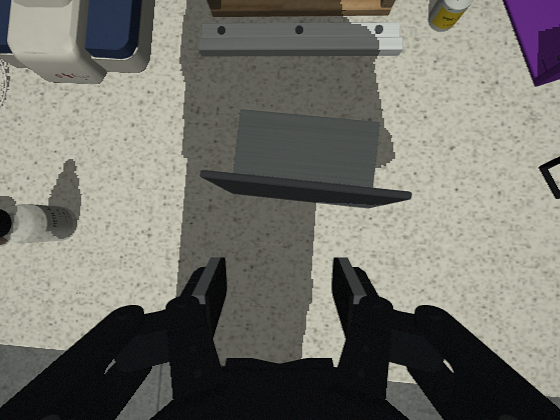

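In this view the rail is at (200–402, 22–55) and the foot's free edge at (240–378, 110–122). The arm is close to its joint limits (j5, j6) with this tilt, so I'll go back to a small tilt and push a bit higher.

```bash
cat > tgt.py <<'E'
from h import *
import sys
tilt,yaw,x,y,z=map(float,sys.argv[1:6])
s=bot.observe();M=R.from_euler('xyz',s['tool_rot'])
T=R.from_euler('z',yaw)*R.from_euler('y',-tilt)*R.from_euler('x',np.pi)
print('pos',s['position'],'rotvec',(M.inv()*T).as_rotvec().round(4),'shift cur axes mm',(M.inv().apply(np.array([x,y,z])-s['position'])*1000).round(1),'shift tgt axes',(T.inv().apply(np.array([x,y,z])-s['position'])*1000).round(1))
E
python3 tgt.py 0.1 0.046 0.45 -0.072 0.14
```

```text
pos [ 0.45300205 -0.06189479  0.12065652] rotvec [-0.0508 -0.2451  0.0064] shift cur axes mm [  3.3   9.  -19.9] shift tgt axes [ -1.5  10.  -19.6]
```

```bash
python3 -m inch '[{"dx":1,"dy":4,"dz":-8,"rx":-0.02,"ry":-0.08,"rz":0,"hand":-0.3},{"dx":1,"dy":3,"dz":-6,"rx":-0.015,"ry":-0.08,"rz":0.003,"hand":-0.3},{"dx":0,"dy":2,"dz":-6,"rx":-0.015,"ry":-0.08,"rz":0.003,"hand":-0.3},{"dx":0,"dy":0,"dz":0,"rx":0,"ry":0,"rz":0,"hand":-0.3}]'; python3 tgt.py 0.1 0.046 0.46 -0.074 0.035; python3 -c "
from h import *
print(bot.observe()['qpos'].round(3))"
```

```text
clock: 7.75
position: [0.4552, -0.0646, 0.1337]
tool_rot: [-3.116, -0.186, 0.051]
force: [1.0, 0.2, 0.3]
grip_width: 0.0558
pos [ 0.45524411 -0.06461704  0.13370317] rotvec [-0.0259 -0.0862  0.0065] shift cur axes mm [-14.1  12.1  97.5] shift tgt axes [-5.6  9.6 98.6]
[-0.478  0.439  0.667  2.276 -0.808  0.453 -0.675]
```

```bash
python3 -m inch '[{"dx":0,"dy":3,"dz":0,"rx":-0.013,"ry":-0.043,"rz":0.003,"hand":-0.3},{"dx":0,"dy":3,"dz":0,"rx":-0.013,"ry":-0.043,"rz":0.003,"hand":-0.3},{"dx":0,"dy":0,"dz":0,"rx":0,"ry":0,"rz":0,"hand":-0.3}]'; python3 tgt.py 0.1 0.046 0.46 -0.074 0.035; python3 -c "
from h import *
print(bot.observe()['qpos'].round(3))"
```

```text
clock: 8.05
position: [0.4543, -0.0708, 0.1318]
tool_rot: [-3.138, -0.101, 0.046]
force: [-0.3, -1.4, 0.0]
grip_width: 0.0557
pos [ 0.45428541 -0.07075658  0.13177642] rotvec [-0.0036 -0.0013  0.    ] shift cur axes mm [-4.3  3.9 96.8] shift tgt axes [-4.1  3.5 96.8]
[-0.536  0.499  0.753  2.217 -0.715  0.559 -0.773]
```

```bash
python3 -m inch '[{"dx":-1,"dy":1,"dz":25,"rx":0,"ry":0,"rz":0,"hand":-0.3},{"dx":-1,"dy":1,"dz":25,"rx":0,"ry":0,"rz":0,"hand":-0.3},{"dx":-1,"dy":1,"dz":25,"rx":0,"ry":0,"rz":0,"hand":-0.3},{"dx":-1,"dy":1,"dz":22,"rx":0,"ry":0,"rz":0,"hand":-0.3},{"dx":0,"dy":0,"dz":0,"rx":0,"ry":0,"rz":0,"hand":-0.3}]'; python3 -c "
from h import *
print(bot.observe()['qpos'].round(3))"; python3 meas.py 8 wrist
```

```text
clock: 8.55
position: [0.4579, -0.0752, 0.0336]
tool_rot: [-3.137, -0.099, 0.043]
force: [-0.4, -0.1, 1.2]
grip_width: 0.0556
[-0.278  0.654  0.427  2.243 -0.976  0.327 -0.535]
wrist paneltop 9406 y [-0.1365 -0.0097] z 0.0994
    near slope 0.122 x@-.065 0.4977 res 0.0099
    far slope 0.0408 x@-.065 0.5063 res 0.0001
wrist foottop 30857 y [-0.1387 -0.0107] z 0.0079
    near slope -0.0878 x@-.065 0.5123 res 0.0111
    far slope -0.0531 x@-.065 0.5755 res 0.0083
wrist rail 0
[-0.45  0.54  1.1 ] 8.6
```

View pics/wrist8.png

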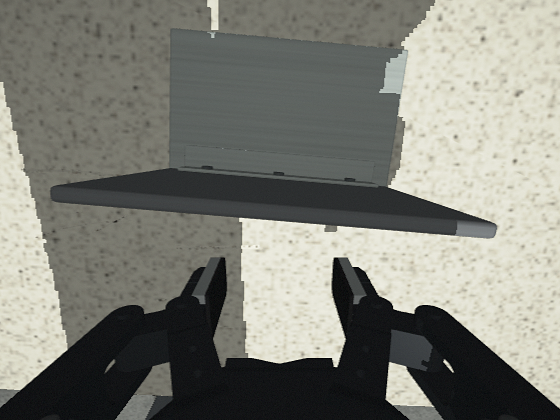

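The panel edge is at (50–497, 185–238), both fingertips are behind it, and the right finger will touch first, which turns the guard the way I want. I'll push in small rows.

```bash
python3 -m inch '[{"dx":8,"dy":0,"dz":0.8,"rx":0,"ry":0,"rz":0,"hand":-0.3},{"dx":8,"dy":0,"dz":0.8,"rx":0,"ry":0,"rz":0,"hand":-0.3},{"dx":8,"dy":0,"dz":0.8,"rx":0,"ry":0,"rz":0,"hand":-0.3},{"dx":4,"dy":0,"dz":0.4,"rx":0,"ry":0,"rz":0,"hand":-0.3},{"dx":4,"dy":0,"dz":0.4,"rx":0,"ry":0,"rz":0,"hand":-0.3},{"dx":4,"dy":0,"dz":0.4,"rx":0,"ry":0,"rz":0,"hand":-0.3},{"dx":4,"dy":0,"dz":0.4,"rx":0,"ry":0,"rz":0,"hand":-0.3},{"dx":4,"dy":0,"dz":0.4,"rx":0,"ry":0,"rz":0,"hand":-0.3},{"dx":4,"dy":0,"dz":0.4,"rx":0,"ry":0,"rz":0,"hand":-0.3},{"dx":0,"dy":0,"dz":0,"rx":0,"ry":0,"rz":0,"hand":-0.3}]'; python3 meas.py 9 wrist
```

```text
clock: 9.6
position: [0.5082, -0.0726, 0.0349]
tool_rot: [-3.139, -0.1, 0.048]
force: [-0.6, -0.2, 0.4]
grip_width: 0.0558
wrist paneltop 20888 y [-0.1352 -0.0097] z 0.0975
    near slope -0.0096 x@-.065 0.5078 res 0.0117
    far slope -0.0472 x@-.065 0.5243 res 0.0001
wrist foottop 30125 y [-0.1449  0.0223] z 0.0079
    near slope 0.1929 x@-.065 0.5604 res 0.0493
    far slope -0.0283 x@-.065 0.6426 res 0.0031
wrist rail 6736 y [-0.1555  0.0312] z 0.0116
    near slope -0.0464 x@-.065 0.6399 res 0.0
    far slope -0.0472 x@-.065 0.6476 res 0.0001
[0.6  0.03 0.2 ] 9.65
```

View pics/wrist9.png

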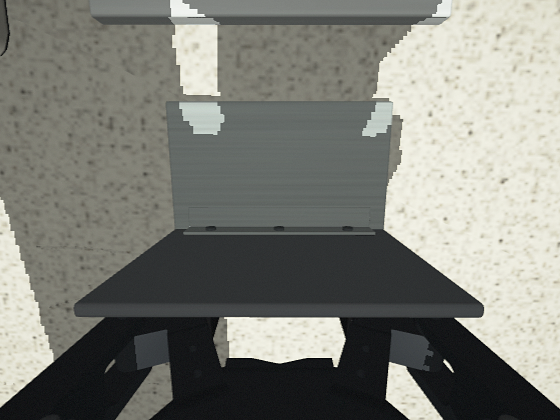

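The guard is now parallel to the rail (slope -0.047 against -0.046) and about 40 mm away: foot edge at row 101, rail front at row 22.

```bash
python3 -m inch '[{"dx":4,"dy":0,"dz":0.4,"rx":0,"ry":0,"rz":0,"hand":-0.3},{"dx":4,"dy":0,"dz":0.4,"rx":0,"ry":0,"rz":0,"hand":-0.3},{"dx":4,"dy":0,"dz":0.4,"rx":0,"ry":0,"rz":0,"hand":-0.3},{"dx":4,"dy":0,"dz":0.4,"rx":0,"ry":0,"rz":0,"hand":-0.3},{"dx":4,"dy":0,"dz":0.4,"rx":0,"ry":0,"rz":0,"hand":-0.3},{"dx":4,"dy":0,"dz":0.4,"rx":0,"ry":0,"rz":0,"hand":-0.3},{"dx":4,"dy":0,"dz":0.4,"rx":0,"ry":0,"rz":0,"hand":-0.3},{"dx":3,"dy":0,"dz":0.3,"rx":0,"ry":0,"rz":0,"hand":-0.3},{"dx":2,"dy":0,"dz":0.2,"rx":0,"ry":0,"rz":0,"hand":-0.3},{"dx":0,"dy":0,"dz":0,"rx":0,"ry":0,"rz":0,"hand":-0.3}]'; python3 meas.py 10 wrist
cat > gap.py <<'E'
from h import *
import sys
z=np.load('/tmp/'+sys.argv[1]+'.npz');P=cloud(z['d'],cal('wrist'))
# foot top edge / bench gap / rail along columns
for c in range(180,380,40):
    q=P[:,c]; m=np.isfinite(q[:,2])
    f=q[m&(q[:,2]>.006)&(q[:,2]<.0095)&(q[:,0]>.55)]; r=q[m&(q[:,2]>.0105)&(q[:,2]<.013)&(q[:,0]>.63)]
    print(c, 'foot edge',f[:,0].max().round(4) if len(f) else None,'rail',r[:,0].min().round(4) if len(r) else None)
E
python3 gap.py wrist10.png
```

```text
clock: 10.65
position: [0.541, -0.0711, 0.035]
tool_rot: [-3.139, -0.1, 0.047]
force: [0.1, 0.5, -0.2]
grip_width: 0.0554
wrist paneltop 20898 y [-0.1337 -0.008 ] z 0.0976
    near slope -0.0245 x@-.065 0.5401 res 0.0113
    far slope -0.0473 x@-.065 0.557 res 0.0001
wrist foottop 29670 y [-0.1425  0.0216] z 0.008
    near slope 0.1244 x@-.065 0.5836 res 0.035
    far slope -0.0136 x@-.065 0.6452 res 0.0061
wrist rail 8639 y [-0.1552  0.0311] z 0.0116
    near slope -0.0171 x@-.065 0.6372 res 0.0045
    far slope -0.0471 x@-.065 0.6517 res 0.0001
[ 0.22 -0.83 -1.54] 10.7
180 foot edge 0.6794 rail 0.6378
220 foot edge 0.6786 rail 0.6389
260 foot edge 0.6798 rail 0.6403
300 foot edge 0.6805 rail 0.6413
340 foot edge 0.6827 rail 0.6416
```

View pics/wrist10.png

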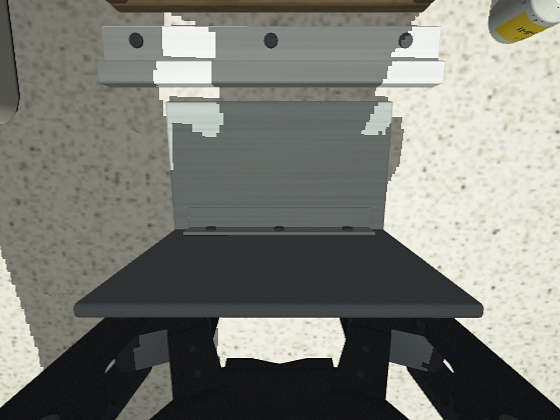

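About 8 mm remain between the foot edge (row 101) and the rail face (row 86). I'll push 7 mm.

```bash
python3 -m inch '[{"dx":2,"dy":0,"dz":0.2,"rx":0,"ry":0,"rz":0,"hand":-0.3},{"dx":2,"dy":0,"dz":0.2,"rx":0,"ry":0,"rz":0,"hand":-0.3},{"dx":2,"dy":0,"dz":0.2,"rx":0,"ry":0,"rz":0,"hand":-0.3},{"dx":1,"dy":0,"dz":0.1,"rx":0,"ry":0,"rz":0,"hand":-0.3},{"dx":0,"dy":0,"dz":0,"rx":0,"ry":0,"rz":0,"hand":-0.3},{"dx":0,"dy":0,"dz":0,"rx":0,"ry":0,"rz":0,"hand":-0.3}]'; sed -i "s/.>.55)/.>.55)\&(q[:,0]<.66)/" gap.py; sed -i "s/q\[:,2\]<.0095)&(q\[:,0\]>.55)/q[:,2]<.0095)\&(q[:,0]>.55)\&(q[:,0]<.643)/" gap.py; python3 meas.py 11 wrist; python3 gap.py wrist11.png
```

```text
clock: 11.3
position: [0.5478, -0.0708, 0.035]
tool_rot: [-3.139, -0.1, 0.047]
force: [-2.1, 0.2, 1.2]
grip_width: 0.0554
wrist paneltop 20841 y [-0.1334 -0.0077] z 0.0976
    near slope -0.0241 x@-.065 0.5469 res 0.0114
    far slope -0.0472 x@-.065 0.5638 res 0.0001
wrist foottop 29301 y [-0.1397  0.0211] z 0.008
    near slope 0.1099 x@-.065 0.5883 res 0.0321
    far slope -0.0119 x@-.065 0.6446 res 0.0059
wrist rail 8348 y [-0.1554  0.0313] z 0.0117
    near slope -0.0137 x@-.065 0.635 res 0.0051
    far slope -0.0466 x@-.065 0.6514 res 0.0
[-1.2   0.54  1.1 ] 11.35  File "gap.py", line 7
    f=q[m&(q[:,2]>.006)&(q[:,2]<.0095)&(q[:,0.>.55)&(q[:,0]<.66)]; r=q[m&(q[:,2]>.0105)&(q[:,2]<.013)&(q[:,0]>.63)]
                                                  ^
SyntaxError: closing parenthesis ')' does not match opening parenthesis '['
```

View pics/wrist11.png

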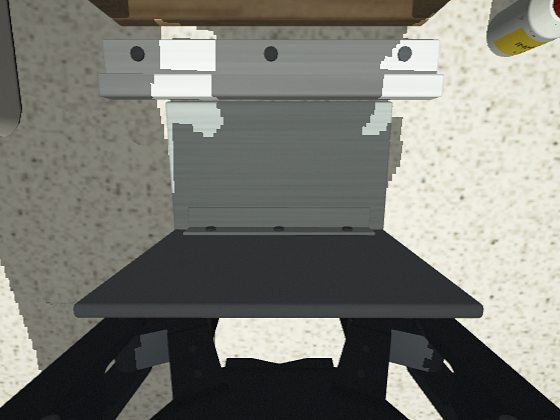

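The foot edge (row 100) now all but touches the rail face (row 99), with about a 1 mm gap. One last small nudge, then I'll back off and raise the arm.

```bash
python3 -m inch '[{"dx":1,"dy":0,"dz":0.1,"rx":0,"ry":0,"rz":0,"hand":-0.3},{"dx":0,"dy":0,"dz":0,"rx":0,"ry":0,"rz":0,"hand":-0.3},{"dx":0,"dy":0,"dz":0,"rx":0,"ry":0,"rz":0,"hand":-0.3},{"dx":-5,"dy":0,"dz":-0.5,"rx":0,"ry":0,"rz":0,"hand":-0.3},{"dx":-10,"dy":0,"dz":-1,"rx":0,"ry":0,"rz":0,"hand":-0.3},{"dx":-10,"dy":0,"dz":-1,"rx":0,"ry":0,"rz":0,"hand":-0.3},{"dx":-10,"dy":0,"dz":-1,"rx":0,"ry":0,"rz":0,"hand":-0.3},{"dx":0,"dy":0,"dz":-30,"rx":0,"ry":0,"rz":0,"hand":-0.3},{"dx":0,"dy":0,"dz":-40,"rx":0,"ry":0,"rz":0,"hand":-0.3},{"dx":0,"dy":0,"dz":-40,"rx":0,"ry":0,"rz":0,"hand":-0.3}]';python3 -m inch '[{"dx":0,"dy":0,"dz":-30,"rx":0,"ry":0,"rz":0,"hand":-0.3},{"dx":0,"dy":0,"dz":0,"rx":0,"ry":0,"rz":0,"hand":-0.3},{"dx":0,"dy":0,"dz":0,"rx":0,"ry":0,"rz":0,"hand":-0.3}]'; python3 meas.py 12 wrist scene
```

```text
clock: 12.35
position: [0.5013, -0.0735, 0.1454]
tool_rot: [-3.139, -0.098, 0.046]
force: [1.3, 1.3, -0.2]
grip_width: 0.0553
clock: 12.65
position: [0.4994, -0.0729, 0.1745]
tool_rot: [-3.138, -0.101, 0.048]
force: [-0.2, 0.0, -0.2]
grip_width: 0.0558
wrist paneltop 1132 y [-0.1339 -0.0067] z 0.0996
    near slope -0.0403 x@-.065 0.5593 res 0.0002
    far slope -0.0479 x@-.065 0.5636 res 0.0
wrist foottop 10053 y [-0.1393  0.0233] z 0.0079
    near slope 0.108 x@-.065 0.5894 res 0.0313
    far slope -0.0138 x@-.065 0.6444 res 0.0058
wrist rail 2622 y [-0.1554  0.0314] z 0.0116
    near slope -0.0193 x@-.065 0.6332 res 0.0055
    far slope -0.0469 x@-.065 0.6509 res 0.0001
scene paneltop 124 y [-0.1317 -0.0027] z 0.0981
    near slope -0.0467 x@-.065 0.5558 res 0.0006
    far slope -0.0553 x@-.065 0.56 res 0.001
scene foottop 425 y [-0.1293  0.034 ] z 0.0086
    near slope 0.4223 x@-.065 0.5643 res 0.0206
    far slope 0.0025 x@-.065 0.6446 res 0.0068
scene rail 199 y [-0.1522  0.0335] z 0.0119
    near slope 0.0006 x@-.065 0.6288 res 0.0062
    far slope -0.0483 x@-.065 0.648 res 0.001
[0.36 0.35 0.15] 12.75
```

View pics/wrist12.png

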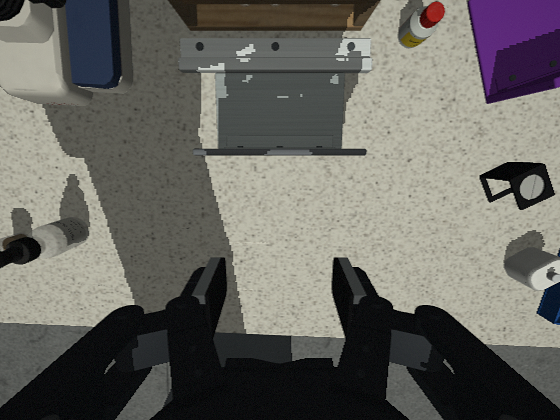

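View pics/scene12.png

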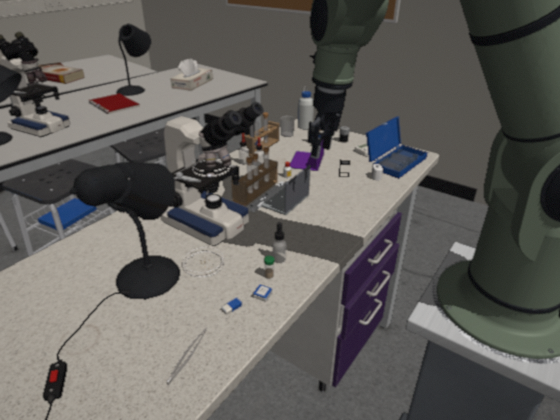

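The wrist view shows the guard upright, with its foot edge (217–343, row 72) flush on the rail and the whole edge within the rail's span (180–371). The scene view shows the other things in their places and the gripper clear. Handing in.

```bash
python3 -c "
from h import *
print(bot.job_done())"
```

```text
the job is handed in; nothing more can be done
None
```

I tipped the guard upright onto its foot with the open fingers, then pushed it along the bench until its foot lay against the stop rail. I backed the gripper off and handed the job in at about 12.8 s. The hand-in gave no verdict.

**Last checks:**
- **Upright:** the guard's panel top is at 99.6 mm and the foot top at 8 mm.
- **Flush:** the free edge of the foot is about 1 mm from the rail face. I worked this out from the panel's position and the foot length, because my direct edge-to-rail measurement mixed up foot and rail points.
- **Parallel:** the guard is parallel to the rail within about 0.005 rad.
- **Centred:** the middle of the foot edge is about 8 mm from the rail's middle, and the whole edge is in front of the rail.
- **Other things:** in the pictures the other things looked to be where they started, though I did not measure them.

**What went wrong on the way:**
- My first move was refused because its rows lacked some keys.
- I tried a strong tool tilt to push lower on the panel, but it ran into joint limits. I pushed with a small tilt, a little higher up, and the guard stayed steady.

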